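# Open the settling table's gate and take out the crate stop

### The job

The settling run is over and the crate is to come off next, so clear its way: lift the thumb latch out of its catch and swing the settling table's gate wide open, at least to about a right angle. Then slide the loose crate stop on the gate side along its slot and out of the slot's open end, and set it down (do not drop it) in the shallow steel tray. Leave the gate open, and leave the crate and everything else where it stands.

Things in the scene. Friction and masses are not known exactly. Their poses are not given: they have to be found in the camera images.
- machine: Settling (vibrating) table, fixed: steel housing, dark grey deck, 270 (x) x 450 (y) x 199 mm high. Origin: centre of its underside on the bench, z up. Deck top at z = 104 mm. Corner posts 22 mm square at x = +-124, y = +-215, top z = 199. Tube fence, top z = 191, on the sides x = +-124 and y = +215; the gate closes the side y = -225. A T-slot runs along y in mid-deck (x = 0).
- slot_end (a point): Open end of the T-slot: middle of the slot at the deck's top edge under the gate, machine (0, -225, 104) mm. Axes as the machine's; the slot runs from here along +y. Slot 14 mm wide between 8 mm thick lips, over a channel 36 mm wide and 10 mm high.
- gate (a joint): Gate hinge, rad: 0 shut; grows as the free end swings outwards (clockwise from above), stop at 1.9. Gate: steel tube frame with upright bars, 14 mm thick, 216 mm wide, 108 to 195 mm above the bench. Vertical hinge axis at machine x = -113, y = -232 mm; shut, the gate runs from there along machine +x. Light friction (0.12 N m): it stays where it is left.
- gate_hinge (a point): Point on the gate's hinge axis, 195 mm above the bench, level with the gate's top edge. The frame turns with the gate: x along the gate to its free end, z up, the gate's outer face looks to -y; the gate's thickness spans y = +3 to +17 mm.
- latch (a joint): Thumb latch pivot, rad: 0 bar level in the catch; grows as its free end rises, stop at 0.7. Steel bar 179 x 6 x 20 mm, 140 g, on the gate's outer face; the free end lies in a hook-shaped catch on the post beyond the gate's free end, whose lip overlaps it by 16 mm. It clears the lip at about 0.13; while down, the gate cannot swing. Only its weight holds it: let go, it falls back to 0.
- latch_pivot (a point): Pivot axis of the latch bar, on the gate: 85 mm along it from the hinge axis, 7 mm outside that axis, 172 mm above the bench. Axes as gate_hinge; the bar turns about y.
- latch_tab (a point): Centre of the latch's thumb tab, an upright black grip above the gate's top edge: 34 mm along the gate, 12 mm thick across it, 44 mm high (204 to 248 mm above the bench). Bar down: 113 mm from the pivot along the gate, 54 mm above it; 198 mm along the gate from the hinge axis, 7 mm outside it, 226 mm above the bench. The frame turns with the bar: x along it, y across it, z up.
- stop: Loose crate stop on the gate side: aluminium bracket, 100 (y) x 60 (x) x 97 mm high, about 0.4 kg. Origin: centre of its T-foot's underside, 87.5 mm above the bench in the slot; axes then as the machine's. Foot 30 x 80 x 6, stem 11 x 70, base plate 50 x 100 lying on the deck (z 16.5 to 26.5). Clamp slackened: slides freely, cannot be lifted in the slot; free when its origin is 43 mm beyond slot_end.
- stop_grip (a point): Where to pinch the stop: in its upright web, 12 mm thick in x, y = -22 to +42, top z = 94.5 mm in the stop's frame. The point is 70 mm above the foot's underside and 8 mm from the origin towards the face plate (60 mm wide, y = +42 to +50, against the crate). A low knob 24 mm wide stands at y = -36 (top z = 46.5). Axes as the stop's.
- tray: Shallow stainless tray on the bench on the gate's side of the machine, loose, 0.9 kg, empty: 170 (x) x 210 (y) x 28 mm high (32 with the rolled rim), walls and floor 4 mm thick. Origin: centre of its underside. The stop goes in here.
- crate: Grey perforated crate, 150 x 200 (along the slot) x 75 mm high, on the deck between the loose stop and a second, short stop behind it, which is clamped fast and stays. Two lidded tubs stand in it. Origin: centre of its underside. Leave it where it is.
- bottle: White wash bottle with an orange nozzle, 64 mm across, 205 mm high. Bystander; origin: centre of its underside.
- brush: Bench brush lying on the bench: wooden back 130 mm long with dark bristles and a 115 mm wooden handle, 26 mm wide, up to 49 mm high. Bystander; origin on the bench between handle (-x) and head (+x).
- scoop: Steel scoop lying on the bench, 100 mm trough, 64 mm wide, with a 95 mm white handle, 34 mm high. Bystander; origin on the bench at the trough's rear wall; handle to -x.
- tub3: White lidded tub on the bench, 90 mm across, 68 mm high. Bystander; origin: centre of its underside.
Mind the look-alikes: they are no part of the job. Leave any purple look-alike of the stop alone.

How it is judged:
By the outcome, as a careful person would: the job done as asked, in the order asked, and still so for the second after the job is handed in, with the robot touching nothing.
It also fails if it takes over 62 s, if anything falls off the work surface, if the arm or the gripper's body presses on something with over 40 N, if the wrist force passes 120 N, or if a joint passes its speed limit or range.

### The arm

A 6-joint arm with a two-finger parallel gripper is mounted at the origin on the work surface. World frame = base frame: x ahead of the robot, y to its left, z up, the work surface at z = 0. Lengths are in m, angles in degrees, forces in N, time in s.
With the tool pointing down it reaches from about 0.375 to 0.9 m from the base axis. Payload 3.1 kg.
Tool frame: the origin (TCP) lies midway between the tips of the shut fingers; the grasp point (between the pads) lies 19 mm behind it; z points along the fingers, y is the line along which they close (so a half turn about z gives the same grasp; the last joint's range is limited). The gripper opens to 87 mm and grips with 3 to 60 N. Pads are 19 mm wide; open, the fingers measure 117 mm over their backs; the gripper's body (75 mm by 190 mm) begins 51 mm behind the grasp point.
Start: joints at [63.913, 30.224, 82.088, -0, 67.689, -10.227], TCP at [0.171, 0.601, 0.223] pointing down, gripper open.
Joint ranges: [-176.69, 176.69], [-43.24, 126.21], [12.49, 139.97], [-82, 262], [0, 151.66], [-163.58, 163.58]. Speed limits (degrees/s): [159.86, 159.86, 180, 180, 180, 180].

### API

Orientations are given as a 3x3 rotation matrix whose columns are the frame's x, y, z axes.
In Python, from rig import read_state, capture, camera_info, hand_in gives the robot as it stands.
- The arm moves only by the tool drive_tool, never from a script. Its argument "motion" is a list of rows, each a list of 2 entries, a list of its own where there are three numbers: the shift along the tool's x, y, z in mm, then the turn, a rotation vector about the tool's x, y, z in rad. A call has 1 to 5 rows; each row shifts and turns the commanded pose from where the row before left it, along the tool's axes as they then stand; what a row does not reach is not made up. A row lasts 1/10 s, in which the tool goes at most 50 mm and 8.59 degrees, less where a joint would pass 70% of its speed; a pose out of reach is approached as far as the arm can. A call is refused whole if a number of a shift passes 50 or a number of a turn 0.15, either way. A call with a gripper value outside its range is refused whole. "gripper" is the opening, from 0 (shut) to 1 (fully open), set as the call begins (left out, the last holds). The fingers move at their own pace and stop on an object; the grip force is fixed at half the most. Time passes only in rows, so rows that do not move let the fingers close. It gives the time, the measured TCP pose, the force, the opening and the grip force at its end, in the units of the state.
- read_state(): the state, without advancing time (a new reading comes with each control period).
- capture(name): name is "scene" or "top" or "wrist"; returns the picture (384x512x3 uint8, red, green, blue); there is no depth.
- camera_info(name): a dict with "fovy" (degrees; the focal length in pixels is half the picture's height over the tangent of half this angle, whatever the lens; pixels are square), "cx", "cy" (the principal point, pixels), "xyz" and "orientation" of the camera in the world; the wrist camera has in their place "T_tool_cam" (4x4, takes a point from camera to tool coordinates, whose origin is the TCP and whose axes are the flange's). Camera axes: x right, y down, z forward; pixel columns grow to the right and rows downward; lengths in m; the calibration is good to about 2 mm. A picture is of the moment at which its call begins: read the wrist's pose just before it. camera_info takes no time and is no camera call.
- hand_in(): hands the job in; it is judged then, once.
The state is a dict: "time_s": time; "joint_positions": joint angles; "qvel": joint speeds; "tau": joint torques, N m; "position": TCP position; "tcp_rot": TCP orientation; "force": force on the tool from outside, world axes, zero at the start; "moment": the same for the moment, N m; "opening": opening from 0.0 (shut) to 1.0 (fully open); "grasp_force": force on a finger pad.
Only numpy, scipy, OpenCV 4.12 (cv2) and the standard library are available. Lean on these libraries where they do the work, as an engineer would, in place of code of your own. Each camera call takes 0.05 s, during which the arm holds its last target. There are 200 camera calls.

## Working session

There is one attempt and no reset: what is moved stays moved. The work goes in short steps, Python scripts to look and compute and a tool call to move; the robot and the scene stay as the last step left them, time stands still between calls to the robot, and variables do not carry over. Pictures are saved under pics/ and viewed, at most 12 in all, crops included, and the job is handed in when it is done.

Besides the shell and the picture viewer there is one more tool, called after "Call:" as name(argument=value, ...) on one line, values as JSON. drive_tool: Moves the arm, as the interface text tells. Its arguments: {"type":"object","properties":{"motion":{"type":"array","items":{"type":"array"}},"gripper":{"type":"number"}},"required":["motion"]}

```bash
mkdir -p pics
python3 - <<'E'
from rig import *
import cv2
for n in("scene","top"):
    cv2.imwrite(f"pics/{n}0.png",cv2.resize(capture(n)[:,:,::-1],(800,600),interpolation=cv2.INTER_CUBIC)); print(n,camera_info(n))
print(camera_info("wrist"));s=read_state();print(s)
E
```

```text
scene {'fovy': 57.03637336411139, 'cx': 254.4600442955208, 'cy': 190.48494283258995, 'xyz': array([ 1.3578875 , -0.66956565,  0.92036485]), 'orientation': array([[ 0.63049927,  0.44042355, -0.6391383 ],
       [ 0.77586659, -0.38136928,  0.50258184],
       [-0.02239884, -0.81276354, -0.58216297]])}
top {'fovy': 52.27844179583614, 'cx': 253.62477018989324, 'cy': 184.25132603141782, 'xyz': array([ 0.27762095, -0.00230508,  1.63299778]), 'orientation': array([[ 0.02595611, -0.98691693,  0.15912654],
       [-0.99965652, -0.02504798,  0.00771035],
       [-0.00362368, -0.15927202, -0.98722809]])}
{'fovy': 71.01956999689152, 'cx': 258.18767687868234, 'cy': 191.14128312658931, 'T_tool_cam': array([[-1.99842713e-04, -9.51774869e-01, -3.06797260e-01,
         8.45887243e-02],
       [ 9.99999809e-01, -3.69684229e-04,  4.95485142e-04,
        -8.91446511e-04],
       [-5.85008415e-04, -3.06797102e-01,  9.51774761e-01,
        -1.61521585e-01],
       [ 0.00000000e+00,  0.00000000e+00,  0.00000000e+00,
         1.00000000e+00]])}
{'time_s': 0.1, 'joint_positions': array([ 6.39128779e+01,  3.02753434e+01,  8.21488560e+01,  3.88804865e-04,
        6.76889020e+01, -1.02273770e+01]), 'qvel': array([-0.02595519, -0.09588883, -0.23975358, -0.02994143,  0.17286137,
        0.09936869]), 'tau': array([ 2.64656956e-04, -4.40985954e+01, -1.77150947e+01,  6.35034358e-02,
        5.34479634e-02, -5.76436469e-05]), 'position': array([0.17047983, 0.60061849, 0.22165226]), 'tcp_rot': array([[-9.61932689e-01,  2.73285086e-01, -8.73675828e-04],
       [ 2.73286250e-01,  9.61931127e-01, -1.77013281e-03],
       [ 3.56665076e-04, -1.94151221e-03, -9.99998052e-01]]), 'force': array([-0.97148367, -0.75827988, -0.00388691]), 'moment': array([ 0.02742714, -0.00433208,  0.06221374]), 'grasp_force': 0.0, 'opening': 0.9997566051747466}
```

View pics/scene0.png

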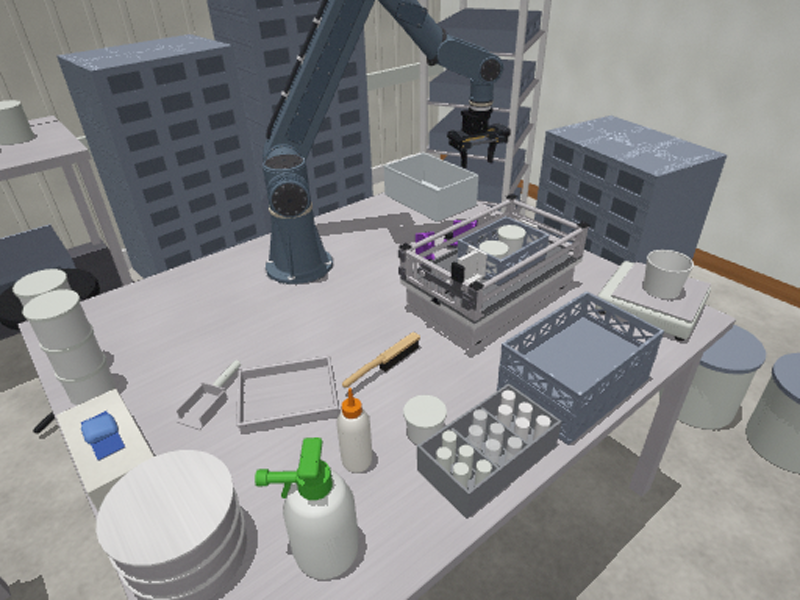

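View pics/top0.png

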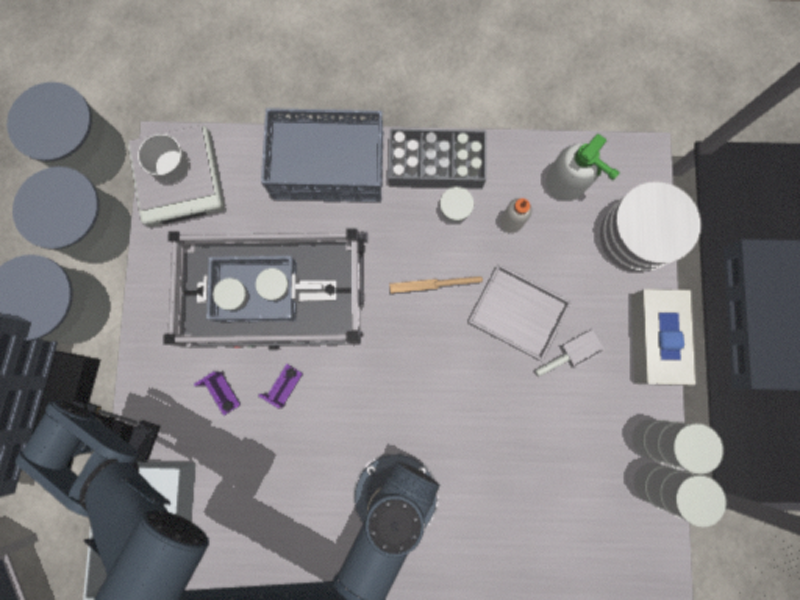

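Run:
```python
import cv2
from rig import *
a=capture("top")[:,:,::-1];b=capture("scene")[:,:,::-1]
cv2.imwrite("pics/m1.png",cv2.resize(a[140:230,100:245],None,fx=5.5,fy=5.5,interpolation=cv2.INTER_CUBIC))
cv2.imwrite("pics/s1.png",cv2.resize(b[120:230,245:385],None,fx=5.4,fy=5.4,interpolation=cv2.INTER_CUBIC))
```

```text
(no output)
```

View pics/m1.png

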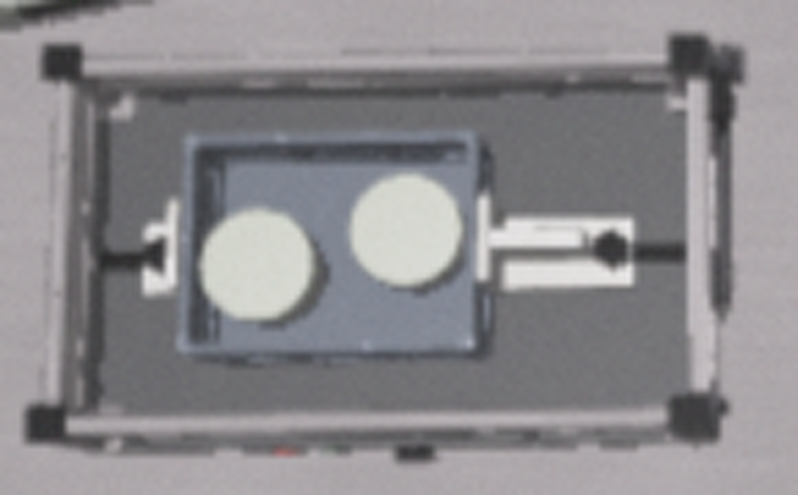

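View pics/s1.png

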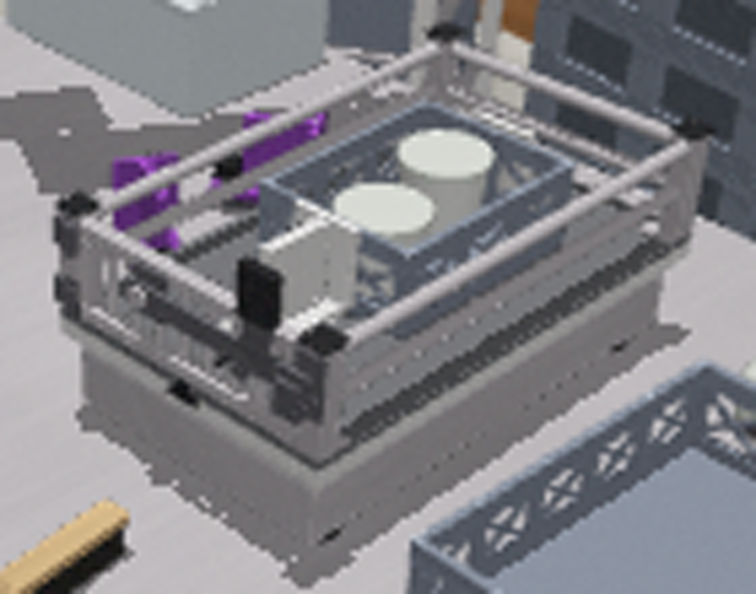

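The top crop shows the corner post caps at (62,62), (690,52), (692,415) and (46,423), with the gate on the right. The scene crop has the same caps at (446,34), (78,207), (325,338) and (690,130), and the black thumb tab at (259,292).

Stop candidates:
- **White, gate side:** web at (490–585,238), knob at (611,248). It is between the crate and the gate with a tall web, so this is the loose one.
- **White, short, at (160,250):** it is behind the crate, so this is the clamped one.
- **Two purple look-alikes:** these lie outside the machine.

The crop confirms the gate-side white stop.

```bash
cat > h.py <<'E'
import numpy as np
from rig import *
def cam(n,s=None):
    c=camera_info(n);f=192/np.tan(np.radians(c["fovy"]/2))
    if n=="wrist":
        T=c["T_tool_cam"];R=s["tcp_rot"]@T[:3,:3];p=s["position"]+s["tcp_rot"]@T[:3,3]
    else:R,p=c["orientation"],c["xyz"]
    return f,c["cx"],c["cy"],R,np.array(p)
def proj(C,X):
    f,cx,cy,R,p=C;v=(np.atleast_2d(X)-p)@R
    return np.c_[cx+f*v[:,0]/v[:,2],cy+f*v[:,1]/v[:,2]]
def onz(C,uv,z):
    f,cx,cy,R,p=C;uv=np.atleast_2d(uv)
    d=np.c_[(uv[:,0]-cx)/f,(uv[:,1]-cy)/f,np.ones(len(uv))]@R.T
    return p+d*((z-p[2])/d[:,2])[:,None]
def rz(a):return np.array([[np.cos(a),-np.sin(a),0],[np.sin(a),np.cos(a),0],[0,0,1]])
E
python3 - <<'E'
from h import *
from scipy.optimize import least_squares
t,s=cam("top"),cam("scene")
ct=np.array([(62,62),(690,52),(692,415),(46,423)])/5.5+[100,140]-.5
cs=np.array([(690,130),(325,338),(78,207),(446,34)])/5.4+[245,120]-.5
M=np.array([(124,215,199),(124,-215,199),(-124,-215,199),(-124,215,199)])/1e3
g=lambda q:M@rz(q[2]).T+[q[0],q[1],0]
r=lambda q:np.r_[(proj(t,g(q))-ct).ravel(),(proj(s,g(q))-cs).ravel()]
o=least_squares(r,[.45,.25,0]);print("machine",o.x,np.degrees(o.x[2]),r(o.x).round(1))
q=o.x;w=lambda p:(rz(q[2])@np.array(p)/1e3+[q[0],q[1],0])
tab=w((-113+198,-232-7,226));hinge=w((-113,-232,195))
print("tab",tab,"proj crop",(proj(s,tab)-[244.5,119.5])*5.4,(proj(t,tab)-[99.5,139.5])*5.5,"hinge",hinge)
k=onz(t,np.array([[611,248],[538,238],[484,238]])/5.5+[99.5,139.5],.0)
for uv,z in(((611,248),134),((538,238),182),((484,238),184)):
    P=onz(t,np.array(uv)/5.5+[99.5,139.5],z/1e3)[0];print(P,"in machine",rz(-q[2])@(P-[q[0],q[1],0]))
c=onz(t,np.array([(498,267),(568,302),(543,357),(469,317)])*.64-.2,.032)
print("tray",c,c.mean(0),np.linalg.norm(np.diff(c,axis=0),axis=1))
E
```

```text
machine [0.50988525 0.33105112 0.04147144] 2.3761382964330306 [-0.1 -0.5 -0.2 -0.5 -0.3 -0.8 -0.1 -0.4  0.1 -0.6 -0.6 -0.  -0.8 -0.9
 -0.7 -0.9]
tab [0.604721   0.09578068 0.226     ] proj crop [[255.80451843 294.33606099]] [[721.63079515  95.12531991]] hinge [0.40660103 0.09456567 0.195     ]
[0.51366379 0.17637097 0.134     ] in machine [-0.00263768 -0.15470381  0.134     ]
[0.5117583  0.22087309 0.182     ] in machine [-0.00269649 -0.11016095  0.182     ]
[0.51049993 0.25745155 0.184     ] in machine [-0.00243726 -0.07356177  0.184     ]
tray [[ 0.59978434 -0.25857007  0.032     ]
 [ 0.51027732 -0.4431921   0.032     ]
 [ 0.36400214 -0.37550422  0.032     ]
 [ 0.46377972 -0.18226336  0.032     ]] [ 0.48446088 -0.31488244  0.032     ] [0.20517505 0.16117716 0.21748011]
```

```bash
cat >> h.py <<'E'
from scipy.spatial.transform import Rotation as Ro
MX,MY,MA=.5099,.3311,.0415
def w(p):return rz(MA)@np.array(p,float)/1e3+[MX,MY,0]
def Rd(psi,tilt=0):  # tool down, tool x at yaw psi deg; tilt (rad) about tool y
    a=np.radians(psi);return np.c_[[np.cos(a),np.sin(a),0],[np.sin(a),-np.cos(a),0],[0,0,-1]]@Ro.from_rotvec([0,tilt,0]).as_matrix()
def plan(wps,step=45,deg=7.5,p=None,R=None):
    s=read_state();p=s["position"]*1 if p is None else p;R=s["tcp_rot"]*1 if R is None else R;i=0
    for P,Q in wps:
        P=np.array(P)
        n=int(np.ceil(max(np.linalg.norm(P-p)*1e3/step,np.degrees(np.linalg.norm(Ro.from_matrix(R.T@Q).as_rotvec()))/deg,1)))
        p0=p*1;d=Ro.from_matrix(R.T@Q).as_rotvec();R0=R*1
        for k in range(1,n+1):
            pt=p0+(P-p0)*k/n;Rt=R0@Ro.from_rotvec(d*k/n).as_matrix()
            a=(R.T@(pt-p)*1e3).round();b=(Ro.from_matrix(R.T@Rt).as_rotvec()/.005).round()*.005
            i+=1;print(i,[[int(x) for x in a],[float(round(x,3)) for x in b]])
            p=p+R@a/1e3;R=R@Ro.from_rotvec(b).as_matrix()
        print("-- at",p.round(3))
    return p,R
E
python3 - <<'E'
from h import *
t=w((85,-239,0));Q=Rd(182.4)
plan([((.2,.57,.32),Rd(168)),((t[0],t[1],.32),Q)])
E
```

```text
1 [[-12, -7, -33], [-0.0, -0.0, -0.02]]
2 [[-12, -8, -32], [-0.0, -0.0, -0.025]]
3 [[-12, -8, -33], [-0.0, -0.0, -0.02]]
-- at [0.2  0.57 0.32]
4 [[-35, -27, 0], [-0.0, -0.0, -0.02]]
5 [[-35, -28, 0], [-0.0, -0.0, -0.015]]
6 [[-35, -28, 0], [-0.0, -0.0, -0.02]]
7 [[-34, -29, 0], [-0.0, -0.0, -0.015]]
8 [[-33, -29, 0], [-0.0, -0.0, -0.02]]
9 [[-33, -30, 0], [-0.0, -0.0, -0.02]]
10 [[-32, -31, 0], [-0.0, -0.0, -0.015]]
11 [[-32, -31, 0], [-0.0, -0.0, -0.02]]
12 [[-31, -32, 0], [-0.0, -0.0, -0.02]]
13 [[-30, -33, 0], [-0.0, -0.0, -0.015]]
14 [[-30, -32, 0], [-0.0, -0.0, -0.02]]
15 [[-30, -34, 0], [-0.0, -0.0, -0.015]]
16 [[-29, -34, 0], [-0.0, -0.0, -0.02]]
17 [[-28, -34, 0], [-0.0, -0.0, -0.02]]
-- at [0.605 0.096 0.32 ]
```

Call:
drive_tool(motion=[[[-12, -7, -33], [0, 0, -0.02]], [[-12, -8, -32], [0, 0, -0.025]], [[-12, -8, -33], [0, 0, -0.02]], [[-35, -27, 0], [0, 0, -0.02]], [[-35, -28, 0], [0, 0, -0.015]]])

```text
time_s: 0.7
position: [0.258, 0.5019, 0.3219]
tcp_rot: [[-0.985, 0.173, 0.002], [0.173, 0.985, 0.002], [-0.002, 0.003, -1.0]]
force: [1.2, 0.2, -1.2]
opening: 1.001
grasp_force: 0.0
```

Call:
drive_tool(motion=[[[-35, -28, 0], [0, 0, -0.02]], [[-34, -29, 0], [0, 0, -0.015]], [[-33, -29, 0], [0, 0, -0.02]], [[-33, -30, 0], [0, 0, -0.02]], [[-32, -31, 0], [0, 0, -0.015]]])

```text
time_s: 1.2
position: [0.4031, 0.3315, 0.3205]
tcp_rot: [[-0.996, 0.086, 0.0], [0.086, 0.996, 0.0], [-0.0, 0.0, -1.0]]
force: [0.8, 0.2, -0.3]
opening: 0.997
grasp_force: 0.0
```

Call:
drive_tool(motion=[[[-32, -31, 0], [0, 0, -0.02]], [[-31, -32, 0], [0, 0, -0.02]], [[-30, -33, 0], [0, 0, -0.015]], [[-30, -32, 0], [0, 0, -0.02]], [[-30, -34, 0], [0, 0, -0.015]]])

```text
time_s: 1.7
position: [0.548, 0.1622, 0.3205]
tcp_rot: [[-1.0, -0.004, -0.0], [-0.004, 1.0, 0.0], [0.0, 0.0, -1.0]]
force: [0.8, 1.7, -0.8]
opening: 1.001
grasp_force: 0.0
```

Call:
drive_tool(motion=[[[-29, -34, 0], [0, 0, -0.02]], [[-28, -34, 0], [0, 0, -0.02]], [[0, 0, 0], [0, 0, 0]], [[0, 0, 0], [0, 0, 0]]])

```text
time_s: 2.1
position: [0.6052, 0.0956, 0.3198]
tcp_rot: [[-0.999, -0.041, -0.002], [-0.041, 0.999, 0.001], [0.002, 0.001, -1.0]]
force: [-0.7, 0.4, -0.0]
opening: 1.003
grasp_force: 0.0
```

Run:
```python
from h import *
import cv2
s=read_state();print(s["position"],s["joint_positions"].round(1),s["time_s"]);t=w((85,-239,226));print(t,"pred",proj(cam("wrist",s),[t+[0,0,.022],t]))
Q=s["tcp_rot"];print("tool err",Q.T@(t-s["position"])*1e3,Q.round(3).tolist())
cv2.imwrite("pics/w1.png",cv2.resize(capture("wrist")[:,:,::-1],(800,600)))
```

```text
[0.60516932 0.09560393 0.31976263] [ -1.5  24.1  76.8   0.   79.3 -93.8] 2.1
[0.60474247 0.09583227 0.226     ] pred [[259.29800513 200.79579927]
 [259.19028686 193.32568104]]
tool err [ 0.24740904  0.1830758  93.76337856] [[-0.999, -0.041, -0.002], [-0.041, 0.999, 0.001], [0.002, 0.001, -1.0]]
```

View pics/w1.png

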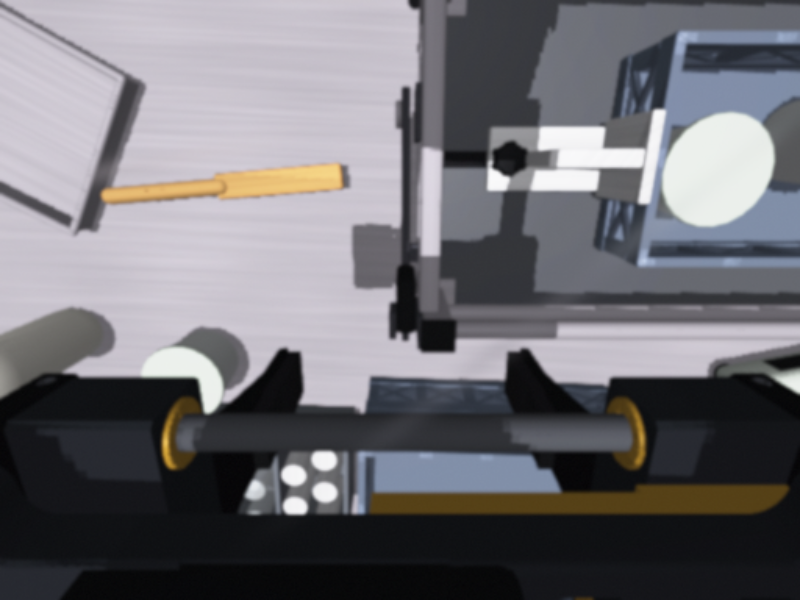

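Run:
```python
from h import *
import cv2
s=read_state();C=cam("wrist",s)
for n,p in dict(tabnearbot=(68,-239,204),neartop=(68,-239,248),fartop=(102,-239,248),post=(124,-215,199),postnear=(113,-215,199)).items(): print(n,(proj(C,w(p))+.5)/.64)
a=capture("wrist")[:,:,::-1][150:230,230:310]
cv2.imwrite("pics/w2.png",cv2.resize(a,None,fx=7,fy=7,interpolation=cv2.INTER_CUBIC))
```

```text
tabnearbot [[404.08743206 269.70180905]]
neartop [[404.14809897 287.79197213]]
fartop [[404.1041676  341.95367774]]
post [[436.89604389 342.78574725]]
postnear [[437.26998743 328.75941815]]
```

View pics/w2.png

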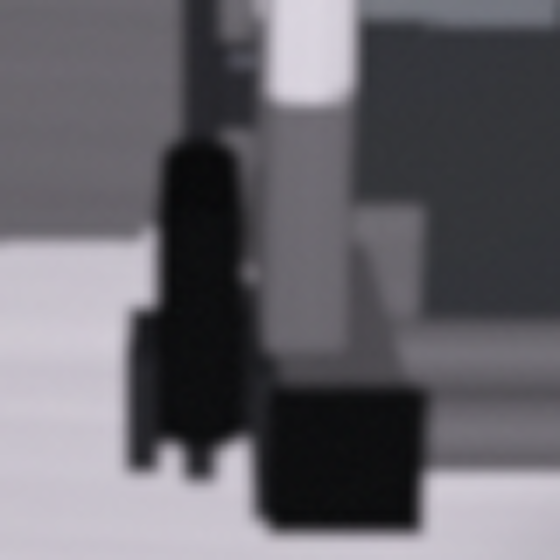

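The crop shows the black tab at crop (203,140–440), about 3 mm nearer the robot than predicted. The post cap and the stop show the same offset, so I'm correcting the machine x by −3 mm.

Call:
drive_tool(motion=[[[3, 0, 36], [0, 0, 0]], [[0, 0, 36], [0, 0, 0]], [[0, 0, 24], [0, 0, 0]], [[0, 0, 12], [0, 0, 0]], [[0, 0, 0], [0, 0, 0]]])

```text
time_s: 2.7
position: [0.6005, 0.0975, 0.2112]
tcp_rot: [[-0.999, -0.045, -0.004], [-0.045, 0.999, 0.0], [0.004, 0.0, -1.0]]
force: [-0.9, 0.4, -0.1]
opening: 0.999
grasp_force: 0.0
```

Call:
drive_tool(motion=[[[0, 0, 0], [0, 0, 0]], [[0, 0, 0], [0, 0, 0]], [[0, 0, 0], [0, 0, 0]], [[0, 0, 0], [0, 0, 0]], [[0, 0, 0], [0, 0, 0]]], gripper=0)

```text
time_s: 3.2
position: [0.6025, 0.0962, 0.2131]
tcp_rot: [[-0.999, -0.043, 0.001], [-0.043, 0.999, -0.0], [-0.001, -0.0, -1.0]]
force: [0.1, 0.3, -0.2]
opening: 0.632
grasp_force: 0.0
```

```bash
sed -i 's/MX,MY,MA=.5099/MX,MY,MA=.5069/' h.py
cat >> h.py <<'E'
def gatepose(th,la):
    # tool pose holding tab at gate angle th, latch angle la; grip at tab centre offset so TCP is 14 mm below tab centre
    a=MA-th;Rg=rz(a);h=w((-113,-232,0))
    Rl=Ro.from_rotvec([0,-la,0]).as_matrix()
    v=np.array([.085,-.007,.172])+Rl@np.array([.113,0,.040])
    return h+Rg@v, Rg@Rl@np.c_[[-1,0,0],[0,1,0],[0,0,-1]]
E
python3 - <<'E'
from h import *
s=read_state();print(s["position"],s["force"],s["opening"],s["grasp_force"]);print(gatepose(0,0),s["joint_positions"])
p,R=plan([gatepose(0,.1),gatepose(0,.25)],step=15,deg=5)
p,R=plan([gatepose(t,.25) for t in np.arange(.1,.41,.1)],p=p,R=R)
p,R=plan([gatepose(t,.2*(1-(t-.4)/.6)) for t in np.arange(.5,1.01,.1)],p=p,R=R)
p,R=plan([gatepose(t,0) for t in np.arange(1.1,1.71,.1)],p=p,R=R)
E
```

```text
[0.60246072 0.0962397  0.21314472] [ 0.12269118  0.28018929 -0.15785769] 0.6318674169239206 0.0
(array([0.60174247, 0.09583227, 0.212     ]), array([[-0.999139  , -0.04148809,  0.        ],
       [-0.04148809,  0.999139  ,  0.        ],
       [ 0.        ,  0.        , -1.        ]])) [-1.40636667e+00  2.96414198e+01  8.49298778e+01 -6.06458974e-04
  6.53675357e+01 -9.38745845e+01]
1 [[3, 0, -5], [-0.0, -0.05, 0.0]]
2 [[2, 0, -5], [0.0, -0.05, 0.0]]
-- at [0.597 0.096 0.223]
3 [[4, 0, -8], [0.0, -0.075, 0.0]]
4 [[3, 0, -9], [0.0, -0.075, 0.0]]
-- at [0.588 0.096 0.239]
1 [[1, -19, 0], [0.025, 0.0, 0.1]]
-- at [0.588 0.077 0.239]
2 [[2, -18, -1], [0.025, 0.0, 0.095]]
-- at [0.584 0.059 0.239]
3 [[1, -19, 0], [0.025, 0.0, 0.095]]
-- at [0.581 0.04  0.239]
4 [[2, -18, 0], [0.025, 0.0, 0.1]]
-- at [0.574 0.023 0.238]
1 [[-1, -19, 9], [0.02, 0.085, 0.095]]
-- at [0.57  0.004 0.23 ]
2 [[0, -19, 3], [0.015, 0.035, 0.1]]
-- at [ 0.562 -0.013  0.227]
3 [[0, -19, 4], [0.01, 0.03, 0.1]]
-- at [ 0.553 -0.029  0.223]
4 [[1, -20, 3], [0.01, 0.035, 0.1]]
-- at [ 0.54  -0.045  0.22 ]
5 [[0, -19, 4], [0.005, 0.03, 0.1]]
-- at [ 0.527 -0.059  0.216]
6 [[1, -20, 4], [0.0, 0.035, 0.1]]
-- at [ 0.512 -0.071  0.212]
1 [[1, -20, 0], [0.0, 0.0, 0.1]]
-- at [ 0.495 -0.082  0.212]
2 [[2, -20, 0], [0.0, 0.0, 0.1]]
-- at [ 0.476 -0.09   0.212]
3 [[2, -19, 0], [0.0, 0.0, 0.1]]
-- at [ 0.458 -0.096  0.212]
4 [[1, -20, 0], [0.0, -0.0, 0.1]]
-- at [ 0.439 -0.101  0.212]
5 [[2, -20, 0], [0.0, -0.0, 0.1]]
-- at [ 0.419 -0.103  0.212]
6 [[2, -19, 0], [0.0, -0.0, 0.1]]
-- at [ 0.4   -0.103  0.212]
7 [[1, -20, 0], [0.0, -0.0, 0.1]]
-- at [ 0.38  -0.102  0.212]
```

Sign check: raising the tab tilts it about the machine −y axis, which the plan handles. Fingers are still closing.

Call:
drive_tool(motion=[[[0, 0, 0], [0, 0, 0]], [[0, 0, 0], [0, 0, 0]], [[0, 0, 0], [0, 0, 0]], [[0, 0, 0], [0, 0, 0]], [[0, 0, 0], [0, 0, 0]]], gripper=0)

```text
time_s: 3.7
position: [0.6022, 0.0963, 0.2125]
tcp_rot: [[-0.999, -0.043, -0.0], [-0.043, 0.999, 0.0], [0.0, 0.0, -1.0]]
force: [0.4, -0.1, 0.1]
opening: 0.173
grasp_force: 0.0
```

Call:
drive_tool(motion=[[[0, 0, 0], [0, 0, 0]], [[0, 0, 0], [0, 0, 0]], [[0, 0, 0], [0, 0, 0]], [[0, 0, 0], [0, 0, 0]]], gripper=0)

```text
time_s: 4.1
position: [0.6022, 0.0964, 0.2125]
tcp_rot: [[-0.999, -0.043, -0.0], [-0.043, 0.999, 0.0], [0.0, 0.0, -1.0]]
force: [-0.5, -0.5, -1.6]
opening: 0.135
grasp_force: 30.0
```

Call:
drive_tool(motion=[[[3, 0, -5], [0, -0.05, 0]], [[2, 0, -5], [0, -0.05, 0]], [[4, 0, -8], [0, -0.075, 0]], [[3, 0, -9], [0, -0.075, 0]], [[0, 0, 0], [0, 0, 0]]])

```text
time_s: 4.6
position: [0.5879, 0.0958, 0.2402]
tcp_rot: [[-0.967, -0.043, 0.252], [-0.042, 0.999, 0.011], [-0.253, -0.0, -0.968]]
force: [2.5, 1.3, -1.5]
opening: 0.138
grasp_force: 30.0
```

Call:
drive_tool(motion=[[[1, -19, 0], [0.025, 0, 0.1]], [[2, -18, -1], [0.025, 0, 0.095]], [[1, -19, 0], [0.025, 0, 0.095]], [[2, -18, 0], [0.025, 0, 0.1]], [[0, 0, 0], [0, 0, 0]]])

```text
time_s: 5.1
position: [0.5745, 0.0222, 0.238]
tcp_rot: [[-0.907, 0.354, 0.23], [0.343, 0.935, -0.088], [-0.247, -0.001, -0.969]]
force: [1.2, 0.9, 2.0]
opening: 0.135
grasp_force: 30.0
```

Call:
drive_tool(motion=[[[-1, -19, 9], [0.02, 0.085, 0.095]], [[0, -19, 3], [0.015, 0.035, 0.1]], [[0, -19, 4], [0.01, 0.03, 0.1]], [[1, -20, 3], [0.01, 0.035, 0.1]], [[0, -19, 4], [0.005, 0.03, 0.1]]])

```text
time_s: 5.6
position: [0.5275, -0.0586, 0.2149]
tcp_rot: [[-0.653, 0.757, 0.021], [0.757, 0.653, -0.025], [-0.032, -0.001, -0.999]]
force: [1.0, 0.0, 0.9]
opening: 0.138
grasp_force: 30.0
```

Call:
drive_tool(motion=[[[1, -20, 4], [0, 0.035, 0.1]], [[1, -20, 0], [0, 0, 0.1]], [[2, -20, 0], [0, 0, 0.1]], [[2, -19, 0], [0, 0, 0.1]], [[0, 0, 0], [0, 0, 0]]])

```text
time_s: 6.1
position: [0.4571, -0.096, 0.2122]
tcp_rot: [[-0.307, 0.952, 0.001], [0.952, 0.307, 0.001], [0.0, 0.001, -1.0]]
force: [0.3, 0.3, 4.1]
opening: 0.139
grasp_force: 30.0
```

Run:
```python
from h import *
s=read_state();print(s["position"],s["force"],s["joint_positions"].round(1),s["grasp_force"],gatepose(1.3,0)[0],s["tcp_rot"].round(3).tolist())
plan([gatepose(t,0) for t in np.arange(1.4,1.71,.1)])
```

```text
[ 0.4571391  -0.09595021  0.21222813] [0.27815494 0.29462358 4.12365606] [-2.560e+01  1.900e+01  1.048e+02  1.000e-01  5.620e+01 -4.350e+01] 30.00093374401331 [ 0.45779557 -0.09596196  0.212     ] [[-0.307, 0.952, 0.001], [0.952, 0.307, 0.001], [0.0, 0.001, -1.0]]
1 [[1, -19, 0], [0.0, -0.0, 0.1]]
-- at [ 0.439 -0.101  0.212]
2 [[2, -20, 0], [0.0, -0.0, 0.1]]
-- at [ 0.419 -0.103  0.212]
3 [[2, -20, 0], [0.0, -0.0, 0.1]]
-- at [ 0.399 -0.103  0.212]
4 [[2, -19, 0], [0.0, -0.0, 0.1]]
-- at [ 0.38  -0.102  0.212]
```

Call:
drive_tool(motion=[[[1, -19, 0], [0, 0, 0.1]], [[2, -20, 0], [0, 0, 0.1]], [[2, -20, 0], [0, 0, 0.1]], [[0, 0, 0], [0, 0, 0]]])

```text
time_s: 6.5
position: [0.3987, -0.1033, 0.2123]
tcp_rot: [[-0.013, 1.0, 0.001], [1.0, 0.013, -0.0], [-0.0, 0.001, -1.0]]
force: [1.0, -0.5, 2.8]
opening: 0.137
grasp_force: 30.0
```

Call:
drive_tool(motion=[[[1, -10, 0], [0, 0, 0.05]], [[1, -10, 0], [0, 0, 0.05]], [[0, 0, 0], [0, 0, 0]]])

```text
time_s: 6.8
position: [0.3798, -0.1019, 0.2122]
tcp_rot: [[0.085, 0.996, 0.001], [0.996, -0.085, -0.002], [-0.002, 0.002, -1.0]]
force: [-0.3, -3.3, 4.8]
opening: 0.135
grasp_force: 30.0
```

Call:
drive_tool(motion=[[[0, 0, 0], [0, 0, 0]], [[0, 0, 0], [0, 0, 0]], [[0, 0, 0], [0, 0, 0]], [[0, 0, 0], [0, 0, 0]], [[0, 0, 0], [0, 0, 0]]], gripper=0.6)

```text
time_s: 7.3
position: [0.3792, -0.1005, 0.211]
tcp_rot: [[0.087, 0.996, 0.0], [0.996, -0.087, 0.001], [0.001, -0.0, -1.0]]
force: [0.8, 0.6, -0.1]
opening: 0.506
grasp_force: 0.0
```

Run:
```python
from h import *
s=read_state();print(s["opening"],s["force"])
t=w((0,-111,0));print(t);Q=Rd(np.degrees(MA)+90)
plan([((.382,-.100,.31),Rd(85)),((t[0],t[1],.31),Q)])
```

```text
0.5055701280461958 [ 0.76448251  0.5969854  -0.07186124]
[0.51150518 0.22019557 0.        ]
1 [[0, 1, -33], [-0.0, -0.0, -0.0]]
2 [[1, 1, -33], [-0.0, -0.0, -0.0]]
3 [[0, 1, -33], [-0.0, -0.0, -0.0]]
-- at [ 0.382 -0.1    0.31 ]
4 [[41, 13, 0], [0.0, -0.0, -0.015]]
5 [[41, 13, 0], [0.0, -0.0, -0.015]]
6 [[41, 14, 0], [0.0, -0.0, -0.02]]
7 [[41, 14, 0], [0.0, -0.0, -0.015]]
8 [[40, 16, 0], [0.0, -0.0, -0.015]]
9 [[40, 15, 0], [0.0, -0.0, -0.015]]
10 [[40, 17, 0], [0.0, -0.0, -0.02]]
11 [[40, 17, 0], [0.0, -0.0, -0.015]]
-- at [0.511 0.221 0.31 ]
```

Call:
drive_tool(motion=[[[0, 1, -33], [0, 0, 0]], [[1, 1, -33], [0, 0, 0]], [[0, 1, -33], [0, 0, 0]], [[41, 13, 0], [0, 0, -0.015]], [[41, 13, 0], [0, 0, -0.015]]], gripper=0.7)

```text
time_s: 7.8
position: [0.4159, -0.0206, 0.3117]
tcp_rot: [[0.061, 0.998, 0.004], [0.998, -0.061, -0.0], [-0.0, 0.004, -1.0]]
force: [0.0, -0.3, 0.1]
opening: 0.697
grasp_force: 0.0
```

Call:
drive_tool(motion=[[[41, 14, 0], [0, 0, -0.02]], [[41, 14, 0], [0, 0, -0.015]], [[40, 16, 0], [0, 0, -0.015]], [[40, 15, 0], [0, 0, -0.015]], [[40, 17, 0], [0, 0, -0.02]]])

```text
time_s: 8.3
position: [0.4956, 0.1817, 0.3102]
tcp_rot: [[-0.029, 1.0, 0.0], [1.0, 0.029, 0.0], [0.0, 0.0, -1.0]]
force: [0.6, -0.5, 0.2]
opening: 0.7
grasp_force: 0.0
```

Call:
drive_tool(motion=[[[40, 17, 0], [0, 0, -0.015]], [[0, 0, 0], [0, 0, 0]], [[0, 0, 0], [0, 0, 0]]])

```text
time_s: 8.6
position: [0.5109, 0.2208, 0.3098]
tcp_rot: [[-0.044, 0.999, -0.001], [0.999, 0.044, -0.0], [-0.0, -0.001, -1.0]]
force: [0.4, -0.8, 0.3]
opening: 0.699
grasp_force: 0.0
```

Run:
```python
from h import *
import cv2
s=read_state();print(s["position"],s["opening"],s["joint_positions"].round(1));C=cam("wrist",s)
print("web top ends, face plate, pred in view px")
for p in((0,-119-22,182),(0,-119+42,182),(0,-119+50,184),(30,-119+50,184)):print((proj(C,w(p))+.5)/.64)
cv2.imwrite("pics/w3.png",cv2.resize(capture("wrist")[:,:,::-1],(800,600)))
a=capture("scene")[:,:,::-1][110:230,215:375];cv2.imwrite("pics/s3.png",cv2.resize(a,None,fx=4,fy=4))
plan([((*w((0,-111,0))[:2],.1385),Rd(np.degrees(MA)+90))],step=36)
```

```text
[0.51089932 0.22079021 0.30975708] 0.6993032501049528 [11.9 19.6 85.6 -0.  74.9  9.3]
web top ends, face plate, pred in view px
[[404.96074808 327.15903424]]
[[405.26500187 240.94303839]]
[[405.31295677 229.77496778]]
[[449.33813417 229.89642486]]
1 [[0, 0, 34], [-0.0, 0.0, 0.0]]
2 [[0, 0, 35], [-0.0, 0.0, 0.0]]
3 [[0, 1, 34], [-0.0, 0.0, 0.0]]
4 [[1, 0, 34], [-0.0, 0.0, 0.0]]
5 [[0, 0, 35], [-0.0, 0.0, 0.0]]
-- at [0.511 0.22  0.138]
```

View pics/w3.png

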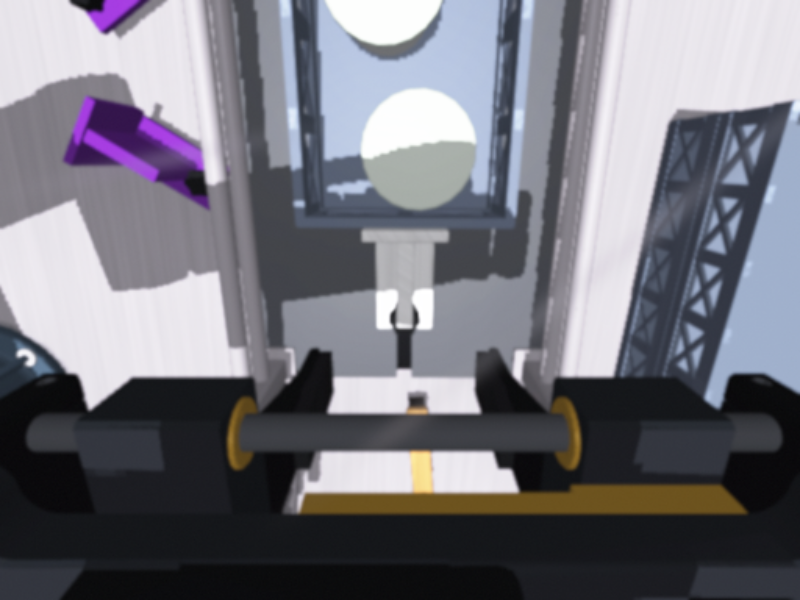

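View pics/s3.png

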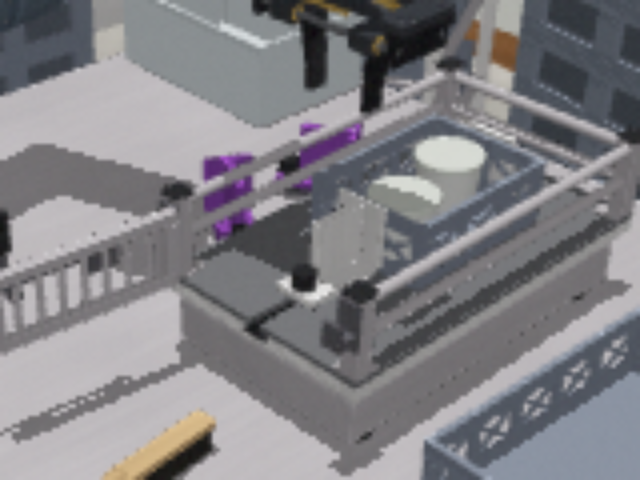

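The gate is open and the latch bar is down. In the wrist view the stop's web is at (405,300) and its face plate at (405,235), both within a couple of mm of the prediction. Now descend and pinch.

Call:
drive_tool(motion=[[[0, 0, 35], [0, 0, 0]], [[0, 0, 35], [0, 0, 0]], [[0, 1, 35], [0, 0, 0]], [[1, 0, 35], [0, 0, 0]], [[0, 0, 31], [0, 0, 0]]])

```text
time_s: 9.2
position: [0.5119, 0.2196, 0.1385]
tcp_rot: [[-0.04, 0.999, 0.0], [0.999, 0.04, 0.0], [0.0, 0.0, -1.0]]
force: [0.8, -0.2, 0.1]
opening: 0.705
grasp_force: 0.0
```

Call:
drive_tool(motion=[[[0, 0, 0], [0, 0, 0]], [[0, 0, 0], [0, 0, 0]], [[0, 0, 0], [0, 0, 0]], [[0, 0, 0], [0, 0, 0]], [[0, 0, 0], [0, 0, 0]]], gripper=0)

```text
time_s: 9.7
position: [0.5135, 0.2215, 0.1411]
tcp_rot: [[-0.042, 0.999, 0.004], [0.999, 0.042, 0.001], [0.001, 0.004, -1.0]]
force: [0.4, 0.7, -0.7]
opening: 0.333
grasp_force: 0.0
```

Call:
drive_tool(motion=[[[0, 0, 0], [0, 0, 0]], [[0, 0, 0], [0, 0, 0]], [[0, 0, 0], [0, 0, 0]], [[0, 0, 0], [0, 0, 0]], [[0, 0, 0], [0, 0, 0]]], gripper=0)

```text
time_s: 10.2
position: [0.5117, 0.2215, 0.1399]
tcp_rot: [[-0.042, 0.999, -0.001], [0.999, 0.042, 0.0], [0.0, -0.001, -1.0]]
force: [-3.3, -0.7, 5.6]
opening: 0.134
grasp_force: 30.0
```

Run:
```python
from h import *
s=read_state();p,R=s["position"],s["tcp_rot"];print(p,s["force"],s["opening"],s["grasp_force"],R.round(3).tolist())
d=rz(MA)@[0,-.165,0];print((R.T@d*1e3))
```

```text
[0.5117451  0.22145234 0.13986814] [-3.31148697 -0.70318768  5.60815611] 0.13384002594729263 29.99823158606887 [[-0.042, 0.999, -0.001], [0.999, 0.042, 0.0], [0.0, -0.001, -1.0]]
[-1.64999905e+02 -1.57397185e-01 -8.03194102e-02]
```

Call:
drive_tool(motion=[[[-10, 0, 0], [0, 0, 0]], [[-15, 0, 0], [0, 0, 0]], [[-15, 0, 0], [0, 0, 0]], [[-15, 0, 0], [0, 0, 0]], [[0, 0, 0], [0, 0, 0]]])

```text
time_s: 10.7
position: [0.5151, 0.165, 0.1398]
tcp_rot: [[-0.041, 0.999, 0.001], [0.999, 0.041, -0.0], [-0.0, 0.001, -1.0]]
force: [-1.9, -2.9, 5.4]
opening: 0.138
grasp_force: 30.0
```

Call:
drive_tool(motion=[[[-15, 0, 0], [0, 0, 0]], [[-20, 0, 0], [0, 0, 0]], [[-20, 0, 0], [0, 0, 0]], [[-15, 0, 0], [0, 0, 0]], [[0, 0, 0], [0, 0, 0]]])

```text
time_s: 11.2
position: [0.518, 0.0955, 0.1398]
tcp_rot: [[-0.041, 0.999, 0.001], [0.999, 0.041, 0.001], [0.001, 0.001, -1.0]]
force: [-1.8, -0.1, 6.0]
opening: 0.139
grasp_force: 30.0
```

Call:
drive_tool(motion=[[[-15, 0, 0], [0, 0, 0]], [[-15, 0, 0], [0, 0, 0]], [[-15, 0, 0], [0, 0, 0]], [[-15, 0, 0], [0, 0, 0]], [[0, 0, 0], [0, 0, 0]]])

```text
time_s: 11.7
position: [0.5204, 0.034, 0.1387]
tcp_rot: [[-0.04, 0.999, -0.0], [0.999, 0.04, -0.001], [-0.001, -0.0, -1.0]]
force: [-0.2, 0.4, -4.0]
opening: 0.137
grasp_force: 30.0
```

Run:
```python
from h import *
import cv2
s=read_state();p,R=s["position"],s["tcp_rot"];print(p,rz(-MA)@(p-[MX,MY,0]),s["force"],s["opening"],s["grasp_force"],s["joint_positions"].round(1))
im=capture("scene")[:,:,::-1]
cv2.imwrite("pics/s4.png",cv2.resize(im[110:300,130:370],None,fx=3.1,fy=3.1))
```

```text
[0.5204166  0.03403055 0.13867433] [ 0.00118012 -0.29737445  0.13867433] [-0.24292917  0.42898686 -4.01320743] 0.13685913542074854 29.995479849167168 [-8.500e+00  2.930e+01  1.015e+02 -1.000e-01  4.910e+01 -1.080e+01]
```

View pics/s4.png

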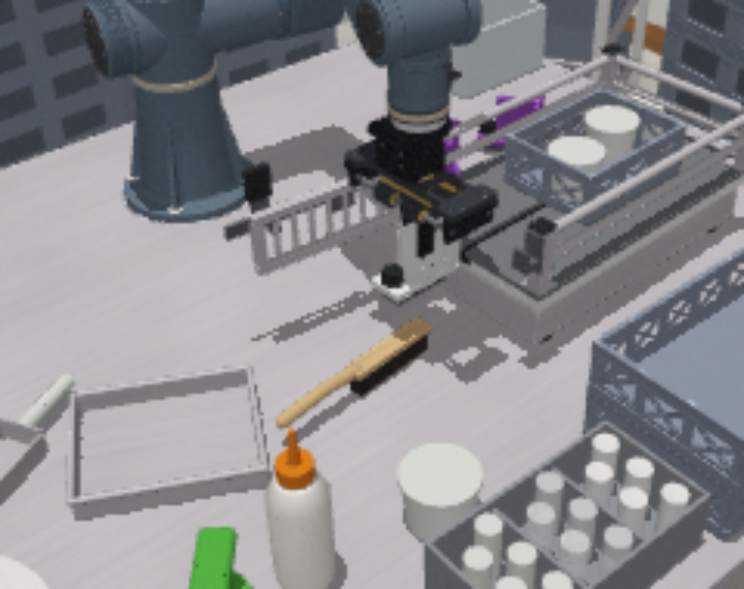

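The stop is clear of the slot and held, with the force reading its weight. Next, lift it and carry it to the tray.

Run:
```python
from h import *
s=read_state();p=s["position"]
plan([((p[0],p[1]-.02,.26),s["tcp_rot"]),((.488,-.308,.22),Rd(63.4)),((.488,-.308,.07),Rd(63.4))],step=35)
```

```text
1 [[-5, 0, -30], [0.0, 0.0, 0.0]]
2 [[-5, 0, -31], [0.0, 0.0, 0.0]]
3 [[-5, -1, -30], [0.0, 0.0, 0.0]]
4 [[-5, 0, -30], [0.0, 0.0, 0.0]]
-- at [0.52  0.015 0.26 ]
5 [[-32, -4, 4], [-0.0, -0.0, 0.05]]
6 [[-33, -3, 4], [-0.0, -0.0, 0.05]]
7 [[-32, -2, 4], [-0.0, -0.0, 0.05]]
8 [[-32, 1, 4], [-0.0, -0.0, 0.05]]
9 [[-33, 2, 4], [-0.0, -0.0, 0.05]]
10 [[-32, 3, 4], [-0.0, -0.0, 0.055]]
11 [[-32, 6, 4], [-0.0, -0.0, 0.05]]
12 [[-32, 7, 4], [-0.0, -0.0, 0.05]]
13 [[-31, 8, 4], [-0.0, -0.0, 0.05]]
14 [[-31, 10, 4], [-0.0, -0.0, 0.05]]
-- at [ 0.488 -0.308  0.22 ]
15 [[0, 0, 30], [-0.0, -0.0, -0.0]]
16 [[0, 0, 30], [-0.0, -0.0, -0.0]]
17 [[0, 0, 30], [-0.0, -0.0, -0.0]]
18 [[0, 0, 30], [-0.0, -0.0, -0.0]]
19 [[0, 0, 30], [-0.0, -0.0, -0.0]]
-- at [ 0.488 -0.308  0.07 ]
```

Call:
drive_tool(motion=[[[-5, 0, -15], [0, 0, 0]], [[-5, 0, -30], [0, 0, 0]], [[-5, 0, -30], [0, 0, 0]], [[-5, 0, -30], [0, 0, 0]], [[0, 0, -15], [0, 0, 0]]])

```text
time_s: 12.25
position: [0.5221, 0.016, 0.2616]
tcp_rot: [[-0.042, 0.999, 0.004], [0.999, 0.042, -0.0], [-0.001, 0.004, -1.0]]
force: [0.6, -0.3, -3.7]
opening: 0.135
grasp_force: 30.0
```

Call:
drive_tool(motion=[[[-15, -2, 2], [0, 0, 0.025]], [[-32, -4, 4], [0, 0, 0.05]], [[-33, -3, 4], [0, 0, 0.05]], [[-32, -2, 4], [0, 0, 0.05]], [[-32, 1, 4], [0, 0, 0.05]]])

```text
time_s: 12.75
position: [0.5024, -0.1283, 0.2393]
tcp_rot: [[0.184, 0.983, -0.003], [0.983, -0.184, 0.002], [0.001, -0.003, -1.0]]
force: [0.8, 0.3, -4.2]
opening: 0.14
grasp_force: 30.0
```

Call:
drive_tool(motion=[[[-33, 2, 4], [0, 0, 0.05]], [[-32, 3, 4], [0, 0, 0.055]], [[-32, 6, 4], [0, 0, 0.05]], [[-32, 7, 4], [0, 0, 0.05]], [[-31, 8, 4], [0, 0, 0.05]]])

```text
time_s: 13.25
position: [0.4824, -0.2896, 0.2189]
tcp_rot: [[0.427, 0.904, -0.002], [0.904, -0.427, 0.003], [0.001, -0.003, -1.0]]
force: [1.5, -0.7, -4.8]
opening: 0.139
grasp_force: 30.0
```

Call:
drive_tool(motion=[[[-16, 8, 2], [0, 0, 0.025]], [[0, 0, 0], [0, 0, 0]], [[0, 0, 0], [0, 0, 0]]])

```text
time_s: 13.55
position: [0.4839, -0.3053, 0.218]
tcp_rot: [[0.447, 0.895, -0.001], [0.895, -0.447, 0.004], [0.003, -0.003, -1.0]]
force: [-0.3, 0.8, -5.5]
opening: 0.133
grasp_force: 30.0
```

Run:
```python
from h import *
import cv2
s=read_state();print(s["position"],s["force"],s["opening"],s["grasp_force"],s["joint_positions"].round(1),s["tcp_rot"].round(3).tolist())
a=cv2.resize(capture("top")[:,:,::-1][130:260,210:400],None,fx=2.1,fy=2.1,interpolation=cv2.INTER_CUBIC)
b=cv2.resize(capture("wrist")[:,:,::-1],(399,300))
cv2.imwrite("pics/c5.png",np.vstack([a,b]))
```

```text
[ 0.48390613 -0.3053084   0.21804568] [-0.27172352  0.78535976 -5.48830935] 0.13300741267880012 29.996040808036923 [-43.5  26.5  90.    0.1  63.7 -17. ] [[0.447, 0.895, -0.001], [0.895, -0.447, 0.004], [0.003, -0.003, -1.0]]
```

View pics/c5.png

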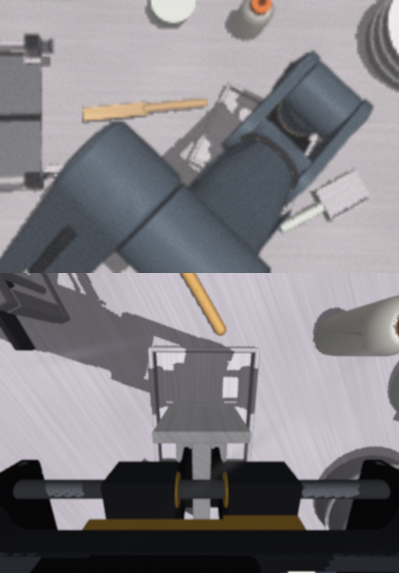

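The wrist view shows the tray's far wall at columns 153–256 and the stop's face plate centred at 200, so it is centred and aligned. Lowering.

Call:
drive_tool(motion=[[[3, 2, 30], [0, 0, 0]], [[0, 1, 35], [0, 0, 0]], [[0, 0, 35], [0, 0, 0]], [[0, 0, 30], [0, 0, 0]], [[0, 0, 15], [0, 0, 0]]])

```text
time_s: 14.15
position: [0.4878, -0.3019, 0.0718]
tcp_rot: [[0.444, 0.896, -0.003], [0.896, -0.444, 0.004], [0.002, -0.004, -1.0]]
force: [0.4, 1.2, -4.3]
opening: 0.131
grasp_force: 30.0
```

Call:
drive_tool(motion=[[[0, 0, 5], [0, 0, 0]], [[0, 0, 3], [0, 0, 0]], [[0, 0, 2], [0, 0, 0]], [[0, 0, 0], [0, 0, 0]], [[0, 0, 0], [0, 0, 0]]])

```text
time_s: 14.65
position: [0.4894, -0.3051, 0.0652]
tcp_rot: [[0.446, 0.895, 0.002], [0.895, -0.446, -0.001], [0.0, 0.002, -1.0]]
force: [-0.7, -0.0, -4.9]
opening: 0.135
grasp_force: 30.0
```

Not yet touching; lower in 2 mm steps.

Call:
drive_tool(motion=[[[0, 0, 3], [0, 0, 0]], [[0, 0, 2], [0, 0, 0]], [[0, 0, 2], [0, 0, 0]], [[0, 0, 0], [0, 0, 0]], [[0, 0, 0], [0, 0, 0]]])

```text
time_s: 15.15
position: [0.4888, -0.3048, 0.0571]
tcp_rot: [[0.447, 0.895, 0.001], [0.895, -0.447, 0.001], [0.001, 0.0, -1.0]]
force: [0.6, -0.8, -4.3]
opening: 0.132
grasp_force: 30.0
```

Call:
drive_tool(motion=[[[0, 0, 1], [0, 0, 0]], [[0, 0, 0], [0, 0, 0]], [[0, 0, 0], [0, 0, 0]]])

```text
time_s: 15.45
position: [0.489, -0.3049, 0.0564]
tcp_rot: [[0.447, 0.895, 0.001], [0.895, -0.447, 0.0], [0.001, 0.001, -1.0]]
force: [0.6, 0.3, -2.8]
opening: 0.134
grasp_force: 30.0
```

Call:
drive_tool(motion=[[[0, 0, 1], [0, 0, 0]], [[0, 0, 0], [0, 0, 0]], [[0, 0, 0], [0, 0, 0]]])

```text
time_s: 15.75
position: [0.489, -0.3049, 0.0563]
tcp_rot: [[0.446, 0.895, 0.001], [0.895, -0.446, 0.0], [0.001, 0.001, -1.0]]
force: [-1.8, 1.1, 6.2]
opening: 0.136
grasp_force: 30.0
```

Contact: the tray floor is carrying it. Release and rise straight up.

Call:
drive_tool(motion=[[[0, 0, 0], [0, 0, 0]], [[0, 0, 0], [0, 0, 0]], [[0, 0, 0], [0, 0, 0]], [[0, 0, 0], [0, 0, 0]], [[0, 0, 0], [0, 0, 0]]], gripper=0.6)

```text
time_s: 16.25
position: [0.4889, -0.3048, 0.0551]
tcp_rot: [[0.447, 0.895, 0.001], [0.895, -0.447, 0.001], [0.001, 0.0, -1.0]]
force: [-0.4, 0.2, 0.2]
opening: 0.503
grasp_force: 0.0
```

Call:
drive_tool(motion=[[[0, 0, -15], [0, 0, 0]], [[0, 0, -30], [0, 0, 0]], [[0, 0, -40], [0, 0, 0]], [[0, 0, -40], [0, 0, 0]], [[0, 0, -40], [0, 0, 0]]])

```text
time_s: 16.75
position: [0.4884, -0.3046, 0.2215]
tcp_rot: [[0.446, 0.895, 0.0], [0.895, -0.446, 0.001], [0.001, -0.0, -1.0]]
force: [-0.5, 0.5, -0.3]
opening: 0.599
grasp_force: 0.0
```

Call:
drive_tool(motion=[[[0, 0, -30], [0, 0, 0]], [[0, 0, 0], [0, 0, 0]], [[0, 0, 0], [0, 0, 0]]])

```text
time_s: 17.05
position: [0.4886, -0.3048, 0.2506]
tcp_rot: [[0.446, 0.895, 0.002], [0.895, -0.446, -0.0], [0.001, 0.001, -1.0]]
force: [0.2, -0.9, -0.8]
opening: 0.6
grasp_force: 0.0
```

Run:
```python
from h import *
import cv2
s=read_state();print(s["position"],s["opening"],s["force"])
a=cv2.resize(capture("scene")[:,:,::-1][100:310,100:380],None,fx=2,fy=2)
b=cv2.resize(capture("wrist")[:,:,::-1],(240,180))
a=np.hstack([a,np.zeros((420,240,3),np.uint8)]);a[:180,560:]=b
cv2.imwrite("pics/c6.png",a)
```

```text
[ 0.48863509 -0.30484279  0.25059497] 0.5998596590987886 [ 0.16138615 -0.9162926  -0.79440013]
```

View pics/c6.png

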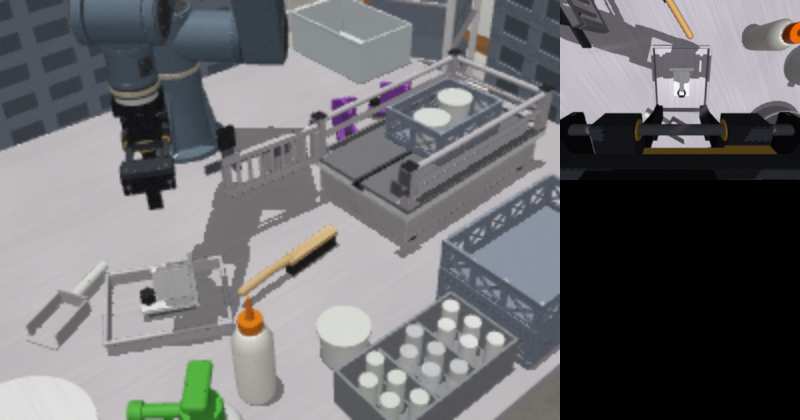

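The stop stands upright in the tray at (170,285), the gate is open, and the crate and bystanders are undisturbed.

```bash
python3 -c "from rig import *; print(hand_in())"
```

```text
the job is handed in; nothing more can be done
None
```

The job is handed in: the gate stands open about 97°, the loose stop is upright in the tray, and the crate and other items look undisturbed in the last picture, at about 17 s of the allowed 62 s.

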